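# Check the hinge gaps of a display case with a gap gauge

### The arm

A 6-joint arm with a two-finger parallel gripper is mounted at the origin on the work surface. World frame = base frame: x ahead of the robot, y to its left, z up, the work surface at z = 0. Lengths are in m, angles in rad, forces in N, time in s.
With the tool pointing down it reaches from about 0.375 to 0.975 m from the base axis. Payload 3.8 kg.
Tool frame: the origin (TCP) lies at the very end of the fingers, on their centre line; the grasp point (between the pads) lies 19 mm behind it; y points along the fingers, x is the direction in which the jaws open and shut, and the axes are right-handed (so a half turn about y gives the same grasp; the last joint's range is limited). The gripper opens to 85 mm and grips with 20 to 120 N. Pads are 22 mm wide; open, the fingers measure 114 mm over their backs; the gripper's body (76 mm by 85 mm) begins 54 mm behind the grasp point. The pads swing forward as they close: fully open they stand 13 mm farther back than shut.
Start: joints at [-1.34, 0.264, 1.604, -0, 1.274, -0.037], TCP at [0.179, -0.651, 0.231] pointing down, gripper open.
Joint ranges: [-2.63, 2.63], [-0.94, 2.18], [0.31, 2.57], [-1.31, 4.45], [0, 2.66], [-2.55, 2.55]. Speed limits (rad/s): [2.57, 2.57, 3.14, 3.14, 3.14, 3.14].

### API

Orientations are given as a rotation vector (axis times angle).
In Python, from workcell import bot, cams gives the robot as it stands.
- The arm moves only by the tool play_rows, never from a script. Its argument "motion" is a list of rows, each a list of 2 entries, a list of its own where there are three numbers: the shift along the world's x, y, z normalised to -1 to 1, where 1 is 400 mm, then the turn, a rotation vector about the world's x, y, z normalised to -1 to 1, where 1 is pi/4 rad. In form: [[[tx, ty, tz], [ax, ay, az]], ...]. A call has 1 to 10 rows; each row is the pose to reach, as a shift and turn from the pose commanded when the call began; what a row does not reach only later rows make up. A row lasts 1/8 s, in which the tool goes at most 62.5 mm and 10.7 degrees, less where a joint would pass 70% of its speed; a pose out of reach is approached as far as the arm can. A call with a number of a shift or a turn outside -1 to 1 is refused whole. A call with a gripper value outside its range is refused whole. "gripper" is the closure, from 0 (fully open) to 1 (shut), set as the call begins (left out, the last holds). The fingers move at their own pace and stop on an object; "squeeze" is the grip in N (left out, the last holds). Time passes only in rows, so rows that repeat a pose let the fingers close. It gives the time, the measured TCP pose, the force and the opening at its end, in the units of the state.
- bot.read_state(): the state, without advancing time (a new reading comes with each control period).
- cams.read_camera(name): name is "scene" or "top" or "wrist"; returns (picture, depth): 420x560x3 uint8, red, green, blue; 420x560 float32, m along the optical axis (not along the pixel's ray), 0 where there is no reading.
- cams.calibration(name): a dict with "mtx" (3x3 intrinsics, pixels), "k1" (the pictures are not rectified: a ray, as slopes to the right and down, at radius r is drawn at 1 + k1 r^2 times it, then the intrinsics apply), "R" (3x3) and "t" (3): a world point X has camera coordinates R X + t; the wrist camera has in their place "tool_from_camera" (4x4, takes a point from camera to tool coordinates, whose origin is the TCP and whose axes are the tool frame's). Camera axes: x right, y down, z forward; pixel columns grow to the right and rows downward; lengths in m; the calibration is good to about 2 mm. A picture is of the moment at which its call begins: read the wrist's pose just before it. calibration takes no time and is no camera call.
- bot.finish_job(): hands the job in, once; it reports no verdict.
Trained networks look in the newest picture that a camera, given by its name, has taken for a name from the list of things; names that differ only in an ending like _2 or _b are one class to them, and where a whole thing is asked for, a point or a joint stands for the part that bears it (a point fixed in the world has none). Each returns a list of dicts, best first, with "conf" (0 to 1); they miss things now and then, are a little off and sometimes report something else, mostly with a low value. They report only what shows in the picture. A call takes as long as a camera call.
- cams.recognise(camera, label): "xyz" ([x, y, z] in m, in the coordinates of the camera as it stood for that picture, good to about 4 mm: the middle of the surface that is visible of it).
- cams.regions_of(camera, label): "mask" (420x560 bool, what is visible of it).
- cams.mark_of(camera, label): "xyz" ([x, y, z] in m, in the coordinates of the camera as it stood for that picture, good to about 4 mm: a listed point, or the origin of a listed thing).
The state is a dict: "time": time; "q": joint angles; "joint_vel": joint speeds; "joint_torque": joint torques, N m; "tool_pos": TCP position; "tcp_rot": TCP orientation; "wrist_force": force on the tool from outside, world axes, zero at the start; "torque": the same for the moment, N m; "width": opening from 0.0 (shut) to 1.0 (fully open).
Only numpy, scipy, OpenCV 4.12 (cv2) and the standard library are available. Lean on these libraries where they do the work, as an engineer would, in place of code of your own. Each camera call takes 0.05 s, during which the arm holds its last target.

### The job

Take the gap gauge from its stand and check both hinge gaps of the display case lying on its back, first the left one, then the right one as seen from the robot: slide the blade gently down each gap until it is home or jams on a packing shim left inside, feeling for the stop and never pressing or knocking the case with more than 25 N. Then leave the gauge standing upright, pushed fully home until its flange rests on the case, in the gap that it fits, and let go of it, without disturbing the other things.

Things in the scene. Friction and masses are not known exactly. Their poses are not given: they have to be found in the camera images.
- gauge_grip (a point): middle of the black handle of the gap gauge, a 120 g hand tool standing upright in its stand at the start. z up along the gauge, y across the blade's thickness. Handle 28 (x) by 16 (y) by 56 mm tall, centred here: grasp it across its 16 mm. Below it an aluminium flange 40 x 28 mm, 6 mm thick, its underside 34 mm below this point
- gauge_tip (a point): lower end of the gauge's steel blade, on its centre line, 68 mm below gauge_grip. Blade 30 mm (x) wide, 6 mm (y) thick, 34 mm long below the flange; its last 7 mm step down to 3 mm thick at the tip
- gauge: the gap gauge itself; its origin and axes are those of gauge_grip. Metal flange on hard wood: landing at 30 mm/s already knocks with about 25 N, so slide at some 15 mm/s
- stand: plywood block 60 x 60 x 42 mm on a 90 x 90 x 4 mm foot, fixed; origin under its centre. A 38 x 10 mm slot holds the gauge's blade, the flange rests on the block's top; lift the gauge straight up 40 mm or more to clear it
- case: dark wooden display case, lying on its back, glazed doors up, fixed: 200 (x) by 242 (y) by 70 mm tall, origin under its centre. A hinge gap runs along x between each outer stile and its door. A packing shim 150 mm long, centred lengthwise, lies in one of the gaps (either one), on felt that gives 2 mm at 10 N, its top 17 mm down: there the blade jams. In the other it goes 34 mm, till the flange rests on the case
- gap_left (a point): middle of the left (+y) hinge gap, level with the case's top (70 mm up). x along the gap, y across it, z up. 188 mm long, 8 mm wide, 46 mm deep, mouth rounded out to 16 mm (4 mm radii). 5 to 13 mm down a sprung rubber bead on the door side leaves 5 mm; it yields to 1 to 4 N, so even a fitting blade drags by 1 to 4 N and must be pushed. Test within 60 mm of the middle
- gap_right (a point): middle of the right (-y) hinge gap, otherwise as gap_left, mirrored
- teacup: bystander: small white cup, 40 mm across, 32 mm tall, standing on the middle of the display case
- tape: bystander: cardboard ring, 90 mm across, 22 mm tall, lying flat
- jar: bystander: white lidded jar, 64 mm across, about 85 mm tall
- brush: bystander: brush lying flat
- bowl: bystander: blue bowl, 110 mm across, 45 mm tall
- figure: bystander: terracotta figurine, 44 mm across, 75 mm tall
- mug: bystander: white mug, 72 mm across, 85 mm tall, with a handle

How it is judged:
By the outcome, as a careful person would: the job done as asked, in the order asked, and still so for the second after the job is handed in, with the robot touching nothing.
It also fails if it takes over 58 s, if anything falls off the work surface, if the arm or the gripper's body presses on something with over 40 N, if the wrist force passes 120 N, or if a joint passes its speed limit or range.

## Working session

There is one attempt and no reset: what is moved stays moved. The work goes in short steps, Python scripts to look and compute and a tool call to move; the robot and the scene stay as the last step left them, time stands still between calls to the robot, and variables do not carry over. Pictures are saved under pics/ and viewed, and the job is handed in when it is done.

Besides the shell and the picture viewer there is one more tool, called by a JSON object that holds its "api" and its "payload", one argument or row to a line. play_rows: Moves the arm, as the interface text tells. Its arguments: {"type":"object","properties":{"motion":{"type":"array","items":{"type":"array"}},"gripper":{"type":"number"},"squeeze":{"type":"number"}},"required":["motion"]}

```bash
ls; mkdir -p pics; cat > h.py <<'E'
import numpy as np, cv2
from workcell import bot, cams
from scipy.spatial.transform import Rotation as Ro
def w(cam,p,st=None):
    c=cams.calibration(cam); p=np.array(p)
    if cam=='wrist':
        T=np.array(c['tool_from_camera']); q=T[:3,:3]@p+T[:3,3]
        return Ro.from_rotvec(st['tcp_rot']).apply(q)+st['tool_pos']
    return np.array(c['R']).T@(p-np.array(c['t']))
def cloud(cam,d,st=None):
    c=cams.calibration(cam);K=np.array(c['mtx']);k=c['k1']
    h,wd=d.shape;u,v=np.meshgrid(np.arange(wd),np.arange(h))
    D=np.array([k,0,0,0],float)
    s=cv2.undistortPoints(np.stack([u,v],-1).reshape(-1,1,2).astype(float),K,D).reshape(h,wd,2)
    P=np.dstack([s[...,0]*d,s[...,1]*d,d]).reshape(-1,3)
    if cam=='wrist':
        T=np.array(c['tool_from_camera']);q=P@T[:3,:3].T+T[:3,3]
        return (Ro.from_rotvec(st['tcp_rot']).apply(q)+st['tool_pos']).reshape(h,wd,3)
    return ((P-np.array(c['t']))@np.array(c['R'])).reshape(h,wd,3)
E
python3 - <<'E'
from h import *
s=bot.read_state();print(s)
for n in ['scene','top']:
    p,d=cams.read_camera(n);cv2.imwrite(f'pics/{n}0.png',p[...,::-1]);np.save(f'{n}0.npy',d)
    for l in ['gauge_grip','stand','case','gap_left','gap_right','gauge_tip','teacup']:
        print(n,l,[(round(r['conf'],2),w(n,r['xyz']).round(4).tolist()) for r in cams.mark_of(n,l)[:2]])
E
```

```text
pics
{'time': 0.0, 'q': array([-1.33994609e+00,  2.64776384e-01,  1.60538964e+00,  3.20677213e-08,
        1.27368321e+00, -3.68930872e-02]), 'joint_vel': array([-0.00172348,  0.00216521, -0.00077813, -0.00128928,  0.00013963,
       -0.00023724]), 'joint_torque': array([ 1.59438014e-04, -5.15107369e+01, -3.67315793e+01, -1.15906510e-04,
        1.29452418e-02, -1.22511605e-05]), 'tool_pos': array([ 0.17840994, -0.65023458,  0.22993792]), 'tcp_rot': array([-1.32256136,  1.01096692, -1.00806585]), 'wrist_force': array([-0.49561833,  0.7031258 ,  0.41219562]), 'torque': array([ 0.01409262,  0.0182394 , -0.01463317]), 'width': 0.9972066738070174}
scene gauge_grip [(0.67, [0.5286, 0.2357, 0.0761])]
scene stand [(0.59, [0.5344, 0.2352, 0.0033])]
scene case [(0.85, [0.5326, -0.1811, -0.0003]), (0.65, [0.3649, 0.0624, 0.0014])]
scene gap_left [(0.78, [0.5231, -0.0824, 0.0696]), (0.64, [0.5413, -0.2755, 0.0756])]
scene gap_right [(0.92, [0.5383, -0.2733, 0.076])]
scene gauge_tip [(0.56, [0.5283, 0.2351, 0.0051]), (0.43, [0.7225, 0.2348, -0.0026])]
scene teacup [(0.81, [0.5794, -0.1721, 0.0714]), (0.71, [0.5242, -0.0855, 0.0717])]
top gauge_grip [(0.65, [0.5276, 0.2342, 0.0727])]
top stand [(0.7, [0.5264, 0.2358, 0.0005])]
top case [(0.9, [0.5333, -0.183, 0.0009])]
top gap_left [(0.85, [0.5305, -0.0864, 0.0706])]
top gap_right [(0.6, [0.5398, -0.2806, 0.0681])]
top gauge_tip []
top teacup [(0.57, [0.5825, -0.1738, 0.0736]), (0.56, [0.3555, -0.322, -0.0021])]
```

View pics/scene0.png

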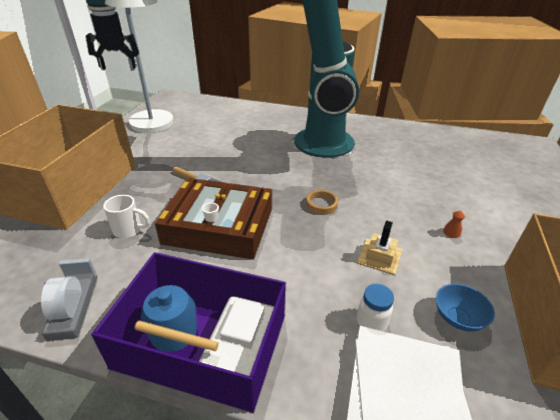

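View pics/top0.png

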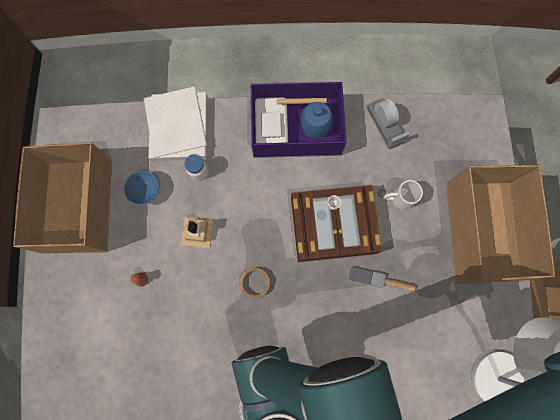

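```bash
python3 - <<'E'
from h import *
s=bot.read_state();R=Ro.from_rotvec(s['tcp_rot']).as_matrix();print(R.round(3))
print(cams.calibration('wrist'))
d=np.load('top0.npy');P=cloud('top',d)
for c,zr,n in [((.533,-.183),(.06,.08),.16),((.527,.235),(.036,.052),.05)]:
    m=(np.abs(P[...,2]-np.mean(zr))<(zr[1]-zr[0])/2)&(np.abs(P[...,0]-c[0])<n)&(np.abs(P[...,1]-c[1])<n)
    q=P[m][:,:2].astype(np.float32);print(m.sum(),cv2.minAreaRect(q),np.median(P[m][:,2]))
p=cv2.imread('pics/top0.png')
a=cv2.resize(p[190:270,160:240],None,fx=5,fy=5,interpolation=cv2.INTER_CUBIC);b=cv2.resize(p[175:275,280:390],None,fx=3.6,fy=4,interpolation=cv2.INTER_CUBIC)
cv2.imwrite('pics/topz.png',np.hstack([a,b]))
E
```

```text
[[ 0.265  0.     0.964]
 [-0.964 -0.     0.265]
 [ 0.    -1.     0.   ]]
{'mtx': array([[302.1742153 ,   0.        , 281.86633273],
       [  0.        , 302.1742153 , 207.28737706],
       [  0.        ,   0.        ,   1.        ]]), 'k1': 0.0012873845304186397, 'tool_from_camera': array([[ 9.99999881e-01,  4.62088010e-04,  1.57459564e-04,
         4.73201572e-04],
       [ 2.06908221e-06, -3.26553605e-01,  9.45178683e-01,
        -1.43137900e-01],
       [ 4.88174725e-04, -9.45178570e-01, -3.26553567e-01,
         8.43877346e-02],
       [ 0.00000000e+00,  0.00000000e+00,  0.00000000e+00,
         1.00000000e+00]])}
5221 ((0.5336771011352539, -0.20433762669563293), (0.19907453656196594, 0.28604939579963684), 4.258878707885742) 0.06912372426263556
292 ((0.525041401386261, 0.2356584668159485), (0.060094065964221954, 0.05767982080578804), 80.7586441040039) 0.04258093358125804
```

View pics/topz.png

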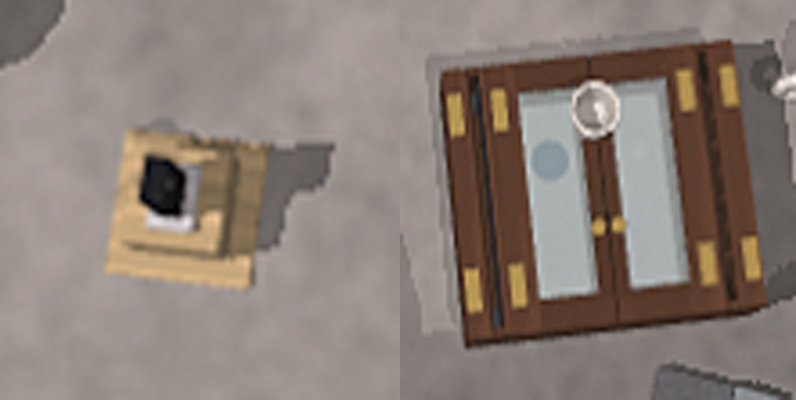

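{"api": "play_rows", "payload": {
  "motion": [
    [[0.7,1.0,-0.075],[0,0,-0.25]],
    [[0.7,1.0,-0.075],[0,0,-0.25]],
    [[0.7,1.0,-0.075],[0,0,-0.25]],
    [[0.7,1.0,-0.075],[0,0,-0.25]],
    [[0.7,1.0,-0.075],[0,0,-0.25]],
    [[0.7,1.0,-0.075],[0,0,-0.25]],
    [[0.7,1.0,-0.075],[0,0,-0.25]],
    [[0.7,1.0,-0.075],[0,0,-0.25]]
  ]
}}

```text
time: 1.8
tool_pos: [0.4597, -0.2489, 0.2016]
tcp_rot: [-1.242, 1.155, -1.157]
wrist_force: [0.8, -0.3, 0.6]
width: 1.0
```

{"api": "play_rows", "payload": {
  "motion": [
    [[0.2,0.175,0],[0,0,0]],
    [[0.2,0.175,0],[0,0,0]],
    [[0.2,0.175,0],[0,0,0]],
    [[0.2,0.175,0],[0,0,0]]
  ]
}}

```text
time: 2.3
tool_pos: [0.5382, -0.181, 0.2011]
tcp_rot: [-1.243, 1.156, -1.156]
wrist_force: [-1.3, 0.7, -0.3]
width: 0.996
```

```bash
python3 - <<'E'
from h import *
import pickle
s=bot.read_state();print(s)
p,d=cams.read_camera('wrist');cv2.imwrite('pics/w1.png',p[...,::-1]);pickle.dump((s,p,d),open('w1.pkl','wb'))
for l in ['case','gap_left','gap_right']:
    print(l,[(round(r['conf'],2),w('wrist',r['xyz'],s).round(4).tolist()) for r in cams.mark_of('wrist',l)[:2]])
E
```

```text
{'time': 2.3, 'q': array([-3.67904667e-01,  8.40626870e-02,  1.87024666e+00, -5.73247285e-04,
        1.18791480e+00,  1.13091342e+00]), 'joint_vel': array([-0.02393057, -0.00864648,  0.01231505,  0.0020679 , -0.00052452,
        0.00095159]), 'joint_torque': array([ 8.18487871e-01, -4.02179289e+01, -3.59914720e+01,  6.94290921e-02,
       -3.89924878e-02,  4.75392866e-03]), 'tool_pos': array([ 0.53824096, -0.18097985,  0.2011328 ]), 'tcp_rot': array([-1.24322377,  1.15631697, -1.15565823]), 'wrist_force': array([-1.33404526,  0.74121346, -0.29467091]), 'torque': array([0.04324252, 0.06698293, 0.04171876]), 'width': 0.9956098649816769}
case [(0.79, [0.5337, -0.1825, 0.0019])]
gap_left [(0.58, [0.5257, -0.0838, 0.0729])]
gap_right [(0.77, [0.5379, -0.2778, 0.069]), (0.23, [0.5315, -0.1825, 0.0006])]
```

View pics/w1.png

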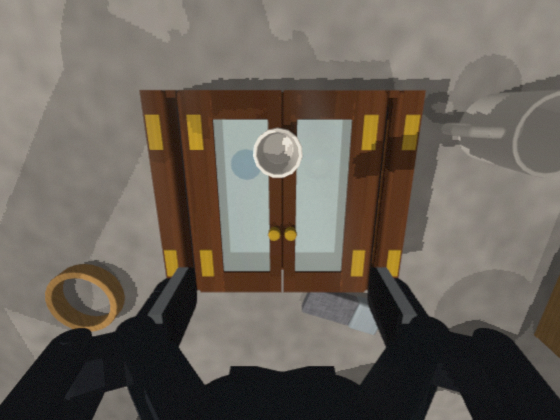

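```bash
cat >> h.py <<'E'
def rect(cam,p,st,z,x0,x1,y0,y1,res):
    # rows: x descending ; cols: y descending
    xs=np.arange(x1,x0,-res);ys=np.arange(y1,y0,-res)
    X,Y=np.meshgrid(xs,ys,indexing='ij');W=np.stack([X,Y,np.full_like(X,z)],-1).reshape(-1,3)
    c=cams.calibration(cam)
    if cam=='wrist':
        T=np.array(c['tool_from_camera']);q=Ro.from_rotvec(st['tcp_rot']).inv().apply(W-st['tool_pos'])
        C=(q-T[:3,3])@T[:3,:3]
    else: C=W@np.array(c['R']).T+np.array(c['t'])
    uv,_=cv2.projectPoints(C.reshape(-1,1,3),np.zeros(3),np.zeros(3),np.array(c['mtx']),np.array([c['k1'],0,0,0],float))
    uv=uv.reshape(X.shape+(2,)).astype(np.float32)
    return cv2.remap(p,uv[...,0],uv[...,1],cv2.INTER_LINEAR)
E
python3 - <<'E'
from h import *
import pickle
s,p,d=pickle.load(open('w1.pkl','rb'))
P=cloud('wrist',d,s)
m=(np.abs(P[...,2]-.07)<.006)&(np.abs(P[...,0]-.533)<.14)
n,l,st,c=cv2.connectedComponentsWithStats(m.astype(np.uint8))
for i in np.argsort(-st[1:,4])[:4]+1:
    q=P[l==i];print(st[i],cv2.minAreaRect(q[:,:2].astype(np.float32)),np.median(q[:,2]))
cv2.imwrite('pics/r1.png',rect('wrist',p,s,.07,.42,.65,-.33,-.04,.0004)[...,::-1])
E
```

```text
[  283    90   143   203 23325] ((0.536985456943512, -0.24291761219501495), (0.20101703703403473, 0.1202017068862915), 4.234467029571533) 0.07014295046213628
[  139    90   142   203 22781] ((0.5283355712890625, -0.12026841193437576), (0.20053113996982574, 0.12001824378967285), 4.048982620239258) 0.07016633162136862
[ 462   91   89   82 1106] ((0.6145861744880676, -0.36864107847213745), (0.06038632616400719, 0.0697648897767067), 88.04370880126953) 0.07132613608469442
[263 134  31  31 718] ((0.583599328994751, -0.1747124046087265), (0.026273217052221298, 0.026586875319480896), 3.941957473754883) 0.0746351280052447
```

View pics/r1.png

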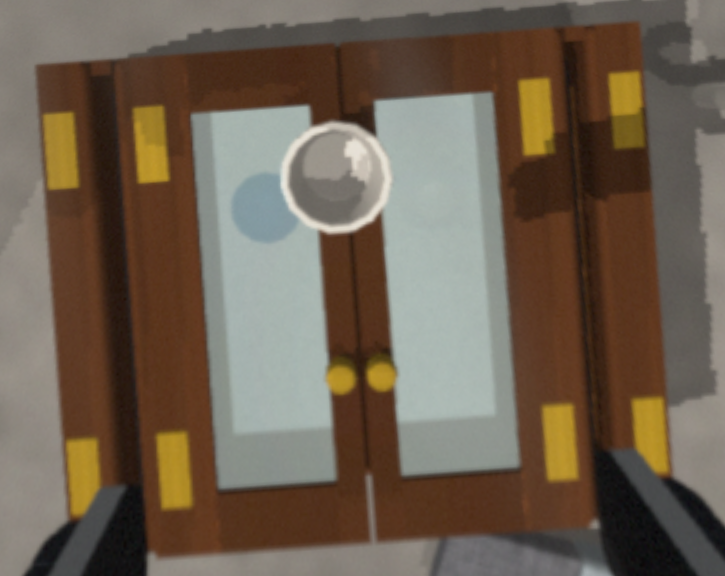

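```bash
python3 - <<'E'
from h import *
import pickle
s,p,d=pickle.load(open('w1.pkl','rb'))
P=cloud('wrist',d,s)
th=np.deg2rad(4.15);c=np.array([.5327,-.1816])
q=P[...,:2]-c;X=q[...,0]*np.cos(th)+q[...,1]*np.sin(th);Y=-q[...,0]*np.sin(th)+q[...,1]*np.cos(th);Z=P[...,2]
for sg in (1,-1):
  for xa in (-50,0,40):
    m=(np.abs(X*1000-xa)<20)
    o=[]
    for y in np.arange(.082,.116,.001):
        k=m&(np.abs(sg*Y-y)<.0005); o.append((int(round(y*1000)),round(float(np.median(Z[k]))*1000,1) if k.any() else None))
    print(sg,xa,o)
  k=(np.abs(X)<.07)&(np.abs(Y)>.09)
for nm,k in (('x',(np.abs(Y)<.118)&(Z>.064)&(Z<.075)),('y',(np.abs(X)<.06)&(Z>.064)&(Z<.075)&(np.abs(Y)<.13))):
    v=(X if nm=='x' else Y)[k];print(nm,v.min(),v.max(),np.percentile(v,[.2,99.8]))
E
```

```text
1 -50 [(82, 71.1), (83, 70.9), (84, 70.7), (85, 70.8), (86, 70.8), (87, 70.7), (88, 70.5), (89, 70.1), (90, 68.9), (91, 66.4), (92, 65.1), (93, 64.0), (94, 62.6), (95, None), (96, None), (97, None), (98, 59.2), (99, 59.6), (100, 69.3), (101, 70.3), (102, 70.7), (103, 70.6), (104, 70.7), (105, 70.9), (106, 70.9), (107, 70.9), (108, 71.1), (109, 70.8), (110, 70.9), (111, 71.0), (112, 70.9), (113, 70.8), (114, 71.0), (115, 71.1)]
1 0 [(82, 70.8), (83, 70.8), (84, 70.9), (85, 70.6), (86, 70.8), (87, 70.6), (88, 70.5), (89, 70.0), (90, 69.1), (91, 67.3), (92, 65.2), (93, 64.1), (94, 62.7), (95, None), (96, None), (97, None), (98, 61.2), (99, 59.6), (100, 69.2), (101, 70.0), (102, 70.4), (103, 70.5), (104, 70.7), (105, 70.8), (106, 70.7), (107, 70.5), (108, 70.6), (109, 70.8), (110, 70.7), (111, 70.6), (112, 70.7), (113, 70.5), (114, 70.7), (115, 70.6)]
1 40 [(82, 71.2), (83, 70.9), (84, 70.7), (85, 70.6), (86, 70.5), (87, 70.8), (88, 70.4), (89, 70.0), (90, 69.0), (91, 66.3), (92, 64.9), (93, 63.7), (94, 62.8), (95, None), (96, None), (97, None), (98, 60.2), (99, 59.4), (100, 69.4), (101,
[... 920 characters left out ...]
, (106, 70.9), (107, 70.9), (108, 70.7), (109, 70.7), (110, 70.9), (111, 70.6), (112, 70.7), (113, 70.8), (114, 70.9), (115, 70.8)]
-1 40 [(82, 70.9), (83, 70.7), (84, 70.5), (85, 70.6), (86, 70.6), (87, 70.4), (88, 70.7), (89, 70.1), (90, 69.5), (91, 68.4), (92, 65.3), (93, 64.2), (94, 63.4), (95, None), (96, None), (97, 53.9), (98, 53.5), (99, 60.9), (100, 68.6), (101, 69.9), (102, 70.4), (103, 70.6), (104, 70.7), (105, 70.6), (106, 70.9), (107, 70.6), (108, 70.7), (109, 70.8), (110, 70.8), (111, 70.9), (112, 70.6), (113, 70.7), (114, 70.7), (115, 70.9)]
x -0.10069250006498201 0.10036667149057972 [-0.09945749  0.10022296]
y -0.12153627941014965 0.12143612860698157 [-0.12068793  0.12033328]
```

{"api": "play_rows", "payload": {
  "motion": [
    [[-0.03,1.0,0.1],[0,0,-0.3]],
    [[-0.03,1.0,0.1],[0,0,-0.3]],
    [[-0.03,1.0,0.1],[0,0,-0.3]],
    [[-0.03,1.0,0.1],[0,0,-0.3]],
    [[-0.03,1.0,0.1],[0,0,-0.3]],
    [[-0.03,1.0,0.1],[0,0,-0.3]],
    [[-0.03,1.0,0.1],[0,0,-0.3]],
    [[-0.03,1.0,0.1],[0,0,-0.3]],
    [[-0.03,1.0,0.1],[0,0,-0.3]]
  ]
}}

```text
time: 3.62
tool_pos: [0.5265, 0.2178, 0.2411]
tcp_rot: [-1.128, 1.329, -1.33]
wrist_force: [0.2, -0.2, -0.1]
width: 0.997
```

```bash
cat > g.py <<'E'
from h import *
import pickle,sys
n=sys.argv[1]
s=bot.read_state();print(s['q'].round(3),s['tool_pos'].round(4),s['tcp_rot'].round(3),s['wrist_force'].round(2))
p,d=cams.read_camera('wrist');cv2.imwrite(f'pics/{n}.png',p[...,::-1]);pickle.dump((s,p,d),open(n+'.pkl','wb'))
for l in sys.argv[2:]:
    print(l,[(round(r['conf'],2),w('wrist',r['xyz'],s).round(4).tolist()) for r in cams.mark_of('wrist',l)[:2]])
E
python3 g.py w2 gauge_grip stand
python3 - <<'E'
from h import *
import pickle
s,p,d=pickle.load(open('w2.pkl','rb'));P=cloud('wrist',d,s)
r=np.hypot(P[...,0]-.527,P[...,1]-.235)<.07
for a,b in ((.002,.007),(.038,.046),(.046,.053),(.1,.112)):
    q=P[r&(P[...,2]>a)&(P[...,2]<b)]
    if len(q)>10:print(a,len(q),cv2.minAreaRect(q[:,:2].astype(np.float32)),np.median(q[:,2]))
E
```

```text
[ 3.490e-01  6.000e-02  1.821e+00 -1.000e-03  1.261e+00  2.085e+00] [0.5265 0.2178 0.2411] [-1.128  1.329 -1.33 ] [ 0.25 -0.18 -0.11]
gauge_grip [(0.96, [0.5258, 0.2368, 0.0752])]
stand [(0.84, [0.5263, 0.2309, -0.0006])]
0.002 2176 ((0.527887225151062, 0.2343989610671997), (0.13596799969673157, 0.13355980813503265), 27.804187774658203) 0.004566457070208932
0.038 1677 ((0.5268273949623108, 0.23649999499320984), (0.060226526111364365, 0.06035401299595833), 82.04255676269531) 0.04266148953933688
0.046 362 ((0.5271079540252686, 0.23665344715118408), (0.027564920485019684, 0.040227390825748444), 80.32476806640625) 0.048626033002588706
0.1 460 ((0.5269754528999329, 0.23636674880981445), (0.01593937538564205, 0.028075464069843292), 82.42886352539062) 0.10444615614330836
```

View pics/w2.png

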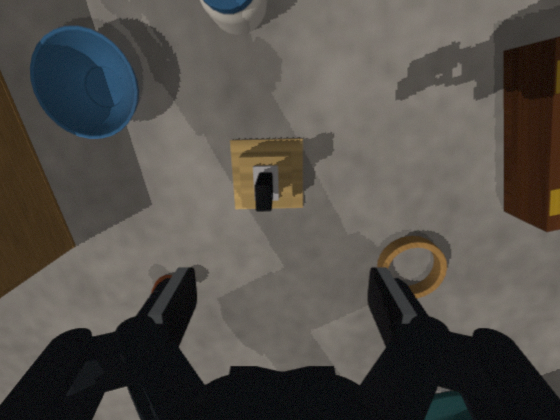

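{"api": "play_rows", "payload": {
  "motion": [
    [[0.001,0.047,-0.15],[0,0,0.027]],
    [[0.001,0.047,-0.3],[0,0,0.027]],
    [[0.001,0.047,-0.42],[0,0,0.027]],
    [[0.001,0.047,-0.46],[0,0,0.027]],
    [[0.001,0.047,-0.46],[0,0,0.027]],
    [[0.001,0.047,-0.46],[0,0,0.027]]
  ],
  "gripper": 0.5,
  "squeeze": 60
}}

```text
time: 4.53
tool_pos: [0.5292, 0.2384, 0.0599]
tcp_rot: [-1.134, 1.312, -1.315]
wrist_force: [0.2, -0.1, 0.4]
width: 0.501
```

```bash
python3 g.py w3 gauge_grip
```

```text
[ 0.38   0.249  1.965 -0.     0.924  2.095] [0.5292 0.2384 0.0599] [-1.134  1.312 -1.315] [ 0.23 -0.07  0.41]
gauge_grip [(0.63, [0.5279, 0.2366, 0.0794]), (0.56, [0.5264, 0.2348, 0.0784])]
```

View pics/w3.png

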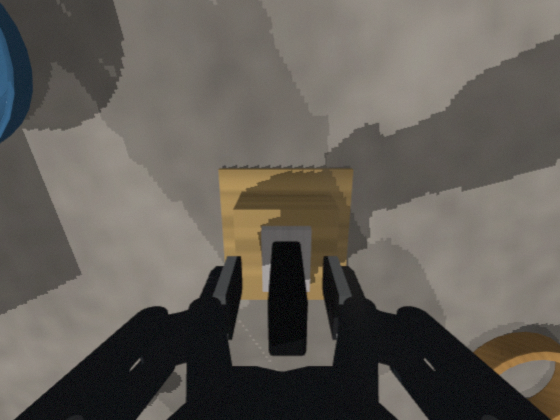

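{"api": "play_rows", "payload": {
  "motion": [
    [[0,0,0],[0,0,0]]
  ]
}}

```text
time: 4.75
tool_pos: [0.5283, 0.2384, 0.0591]
tcp_rot: [-1.135, 1.312, -1.314]
wrist_force: [0.5, -0.1, 0.2]
width: 0.498
```

{"api": "play_rows", "payload": {
  "motion": [
    [[-0.003,-0.0045,-0.004],[0,0,0]],
    [[-0.003,-0.0045,-0.004],[0,0,0]]
  ]
}}

```text
time: 5.0
tool_pos: [0.5255, 0.2359, 0.0557]
tcp_rot: [-1.138, 1.314, -1.314]
wrist_force: [-0.3, 0.9, 0.3]
width: 0.5
```

{"api": "play_rows", "payload": {
  "motion": [
    [[0,0,0],[0,0,0]],
    [[0,0,0],[0,0,0]],
    [[0,0,0],[0,0,0]],
    [[0,0,0],[0,0,0]]
  ],
  "gripper": 1.0,
  "squeeze": 60
}}

```text
time: 5.5
tool_pos: [0.5259, 0.2361, 0.0557]
tcp_rot: [-1.138, 1.314, -1.314]
wrist_force: [0.3, -0.1, 0.2]
width: 0.178
```

{"api": "play_rows", "payload": {
  "motion": [
    [[0,0,0.03],[0,0,0]],
    [[0,0,0.07],[0,0,0]],
    [[0,0,0.12],[0,0,0]],
    [[0,0,0.17],[0,0,0]],
    [[0,0,0.24],[0,0,0]],
    [[0,0,0.32],[0,0,0]],
    [[0,0,0.34],[0,0,0]],
    [[0,0,0.34],[0,0,0]]
  ]
}}

```text
time: 6.5
tool_pos: [0.5262, 0.2362, 0.1926]
tcp_rot: [-1.136, 1.313, -1.314]
wrist_force: [0.5, -0.1, -1.5]
width: 0.178
```

```bash
python3 g.py w4 gauge_grip gauge_tip
```

```text
[ 0.379  0.106  1.863 -0.     1.171  2.092] [0.5262 0.2362 0.1926] [-1.136  1.313 -1.314] [ 0.52 -0.12 -1.5 ]
gauge_grip [(0.92, [0.5258, 0.2371, 0.2124])]
gauge_tip [(0.97, [0.5286, 0.2326, 0.1444])]
```

View pics/w4.png

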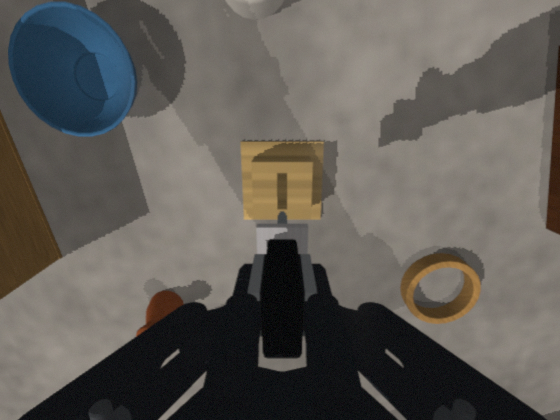

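{"api": "play_rows", "payload": {
  "motion": [
    [[0,-0.8075,0],[0,0,0.273]],
    [[0,-0.8075,0],[0,0,0.273]],
    [[0,-0.8075,0],[0,0,0.273]],
    [[0,-0.8075,0],[0,0,0.273]],
    [[0,-0.8075,0],[0,0,0.273]],
    [[0,-0.8075,0],[0,0,0.273]],
    [[0,-0.8075,0],[0,0,0.273]],
    [[0,-0.8075,-0.02],[0,0,0.273]]
  ]
}}

```text
time: 7.65
tool_pos: [0.5262, -0.0856, 0.1835]
tcp_rot: [-1.242, 1.156, -1.155]
wrist_force: [0.1, 0.4, -0.6]
width: 0.18
```

```bash
python3 g.py w5 gauge_grip gauge_tip gap_left; python3 - <<'E'
from h import *
s=bot.read_state();print(Ro.from_rotvec(s['tcp_rot']).as_matrix().round(4))
E
```

```text
[-2.090e-01  3.100e-02  1.960e+00  1.000e-03  1.150e+00  1.289e+00] [ 0.5262 -0.0856  0.1835] [-1.242  1.156 -1.155] [ 0.09  0.41 -0.61]
gauge_grip [(0.55, [0.5296, -0.0881, 0.2042])]
gauge_tip [(0.9, [0.5264, -0.0866, 0.1364])]
gap_left [(0.98, [0.5258, -0.0846, 0.0706])]
[[ 7.350e-02 -1.300e-03  9.973e-01]
 [-9.973e-01  5.000e-04  7.350e-02]
 [-6.000e-04 -1.000e+00 -1.200e-03]]
```

View pics/w5.png

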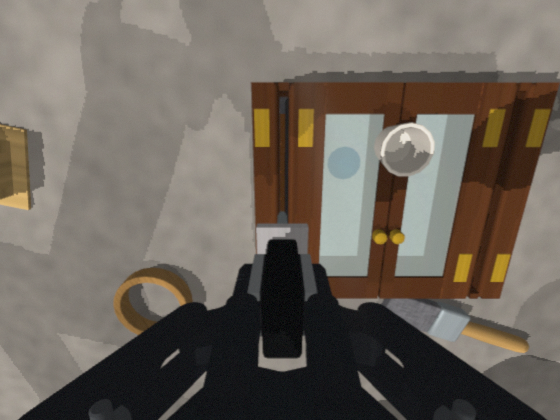

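```bash
python3 - <<'E'
from h import *
import pickle
s,p,d=pickle.load(open('w5.pkl','rb'))
P=cloud('wrist',d,s)
th=np.deg2rad(4.2);c=np.array([.5327,-.1816])
q=P[...,:2]-c;X=q[...,0]*np.cos(th)+q[...,1]*np.sin(th);Y=-q[...,0]*np.sin(th)+q[...,1]*np.cos(th);Z=P[...,2]
for xa in (30,60,85):
    m=(np.abs(X*1000-xa)<12)
    o=[]
    for y in np.arange(.084,.106,.001):
        k=m&(np.abs(Y-y)<.0005)&(d>0); o.append((int(round(y*1000)),round(float(np.median(Z[k]))*1000,1) if k.any() else None))
    print(xa,o)
# blade in depth: tool-frame points between z .130-.165
t=(P[...,2]>.132)&(P[...,2]<.165)&(np.hypot(P[...,0]-.526,P[...,1]+.086)<.03)
print(t.sum(),P[t].mean(0),P[t].min(0),P[t].max(0)); print('blade Y',Y[t].min(),Y[t].max(),np.median(Y[t]))
v=Y[(np.abs(X)<.09)&(np.abs(Z-.07)<.006)&(Y>0)];print(v.max())
v=X[(np.abs(Y-.05)<.05)&(np.abs(Z-.07)<.006)];print(v.min(),v.max())
r=rect('wrist',p,s,.07,.47,.65,-.13,-.05,.0002);cv2.imwrite('pics/r5.png',cv2.resize(r,(400,900))[:600,:,::-1])
E
```

```text
30 [(84, 268.8), (85, 268.0), (86, 267.9), (87, 270.6), (88, 275.3), (89, 70.9), (90, 69.4), (91, 66.1), (92, 65.8), (93, 64.7), (94, 30.8), (95, 31.3), (96, 31.5), (97, 31.8), (98, 31.5), (99, 68.1), (100, 70.0), (101, 70.8), (102, 70.9), (103, 173.4), (104, 270.8), (105, 269.6)]
60 [(84, 70.5), (85, 70.8), (86, 70.6), (87, 70.5), (88, 70.5), (89, 69.8), (90, 69.2), (91, 66.3), (92, 64.5), (93, 63.9), (94, 30.4), (95, 30.6), (96, 30.7), (97, 30.8), (98, 30.6), (99, 66.9), (100, 69.1), (101, 70.2), (102, 70.6), (103, 70.8), (104, 70.5), (105, 70.6)]
85 [(84, 70.7), (85, 70.6), (86, 70.5), (87, 70.5), (88, 70.3), (89, 69.8), (90, 68.9), (91, 65.0), (92, 65.1), (93, 63.2), (94, 25.1), (95, 24.8), (96, 25.0), (97, 24.7), (98, 24.5), (99, 67.6), (100, 69.5), (101, 70.4), (102, 70.5), (103, 70.6), (104, 70.7), (105, 70.5)]
106 [ 0.54228613 -0.08467654  0.14946286] [ 0.54173093 -0.0875518   0.13802327] [ 0.54285307 -0.08177969  0.15825571]
blade Y 0.09307153715702117 0.09888548565553598 0.0959476321667865
0.12088436313229144
-0.10018465500163161 0.10058427501203109
```

View pics/r5.png

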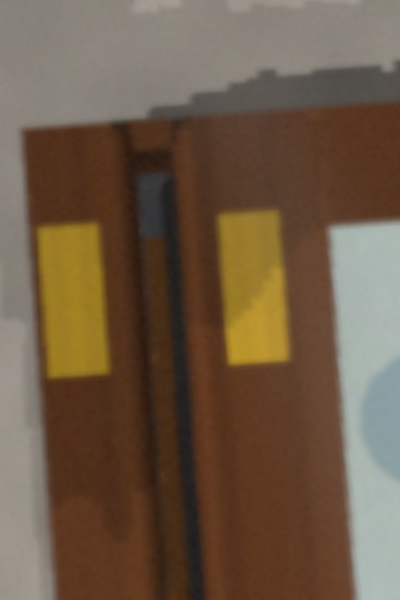

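{"api": "play_rows", "payload": {
  "motion": [
    [[0,-0.0022,-0.05],[0,0,0]],
    [[0,-0.0022,-0.1],[0,0,0]],
    [[0,-0.0022,-0.14],[0,0,0]],
    [[0,-0.0022,-0.15],[0,0,0]],
    [[0,-0.0022,-0.15],[0,0,0]]
  ]
}}

```text
time: 8.48
tool_pos: [0.5259, -0.0876, 0.1237]
tcp_rot: [-1.242, 1.156, -1.156]
wrist_force: [-0.3, -0.0, -0.6]
width: 0.181
```

```bash
python3 g.py w6 gap_left gauge_tip; python3 - <<'E'
from h import *
import pickle
s,p,d=pickle.load(open('w6.pkl','rb'))
P=cloud('wrist',d,s)
th=np.deg2rad(4.2);c=np.array([.5327,-.1816])
q=P[...,:2]-c;X=q[...,0]*np.cos(th)+q[...,1]*np.sin(th);Y=-q[...,0]*np.sin(th)+q[...,1]*np.cos(th);Z=P[...,2]
for xa in (40,60):
    m=(np.abs(X*1000-xa)<8)
    o=[]
    for y in np.arange(.086,.106,.001):
        k=m&(np.abs(Y-y)<.0005)&(d>0); o.append((int(round(y*1000)),round(float(np.median(Z[k]))*1000,1) if k.any() else None))
    print(xa,o)
x,y,z=s['tool_pos'];
t=(Z>z-.045)&(Z<z-.022)&(np.hypot(P[...,0]-x,P[...,1]-y)<.03)
for k in (t&(Z>z-.038),t&(Z<z-.042)):print(k.sum(),'blade Y',Y[k].min(),Y[k].max(),np.median(Y[k]))
E
```

```text
[-0.212  0.091  2.016 -0.     1.035  1.287] [ 0.5259 -0.0876  0.1237] [-1.242  1.156 -1.156] [-0.26 -0.03 -0.56]
gap_left [(0.76, [0.5263, -0.086, 0.0709]), (0.24, [0.5416, -0.2789, 0.0701])]
gauge_tip [(0.62, [0.5279, -0.0903, 0.0776])]
40 [(86, 70.7), (87, 70.6), (88, 70.3), (89, 70.2), (90, 68.8), (91, 65.5), (92, 65.0), (93, 63.8), (94, 61.7), (95, 29.9), (96, 30.5), (97, 30.9), (98, 26.1), (99, 52.2), (100, 69.6), (101, 70.2), (102, 70.4), (103, 70.7), (104, 70.6), (105, 70.6), (106, 70.8)]
60 [(86, 70.5), (87, 70.8), (88, 70.2), (89, 69.7), (90, 68.8), (91, 65.1), (92, 64.9), (93, 63.9), (94, 61.1), (95, 30.7), (96, 30.9), (97, 30.5), (98, 30.5), (99, 67.3), (100, 69.4), (101, 70.2), (102, 70.7), (103, 70.5), (104, 70.8), (105, 70.5), (106, 70.7)]
76 blade Y 0.09109804264211657 0.0968226707273253 0.0939603628468135
9 blade Y 0.0923333159376534 0.09562371768507703 0.09365272088948433
```

View pics/w6.png

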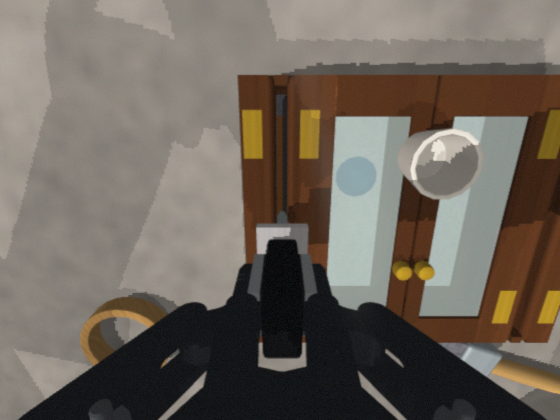

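{"api": "play_rows", "payload": {
  "motion": [
    [[0,0.0027,0],[0,0,0]],
    [[0,0.0027,-0.004],[0,0,0]],
    [[0,0.0027,-0.008],[0,0,0]],
    [[0,0.0027,-0.012],[0,0,0]],
    [[0,0.0027,-0.016],[0,0,0]]
  ]
}}

```text
time: 9.25
tool_pos: [0.5257, -0.0867, 0.1171]
tcp_rot: [-1.242, 1.157, -1.156]
wrist_force: [0.8, 1.4, -0.8]
width: 0.173
```

{"api": "play_rows", "payload": {
  "motion": [
    [[0,0,-0.004],[0,0,0]],
    [[0,0,-0.008],[0,0,0]]
  ]
}}

```text
time: 9.5
tool_pos: [0.5258, -0.0867, 0.1139]
tcp_rot: [-1.242, 1.156, -1.156]
wrist_force: [0.2, -0.6, -1.2]
width: 0.176
```

{"api": "play_rows", "payload": {
  "motion": [
    [[0,0,-0.004],[0,0,0]],
    [[0,0,-0.008],[0,0,0]]
  ]
}}

```text
time: 9.75
tool_pos: [0.5258, -0.0867, 0.1108]
tcp_rot: [-1.242, 1.156, -1.156]
wrist_force: [0.6, 0.2, -0.7]
width: 0.184
```

{"api": "play_rows", "payload": {
  "motion": [
    [[0,0,-0.004],[0,0,0]],
    [[0,0,-0.008],[0,0,0]]
  ]
}}

```text
time: 10.0
tool_pos: [0.5259, -0.0865, 0.1077]
tcp_rot: [-1.242, 1.157, -1.156]
wrist_force: [-0.6, 1.0, 0.6]
width: 0.18
```

{"api": "play_rows", "payload": {
  "motion": [
    [[0,0,-0.004],[0,0,0]],
    [[0,0,-0.008],[0,0,0]]
  ]
}}

```text
time: 10.25
tool_pos: [0.5259, -0.0865, 0.1045]
tcp_rot: [-1.242, 1.156, -1.156]
wrist_force: [0.5, 1.7, 1.3]
width: 0.181
```

{"api": "play_rows", "payload": {
  "motion": [
    [[0,0,-0.004],[0,0,0]],
    [[0,0,-0.008],[0,0,0]]
  ]
}}

```text
time: 10.5
tool_pos: [0.526, -0.0866, 0.1013]
tcp_rot: [-1.242, 1.156, -1.156]
wrist_force: [-0.7, 2.6, 1.8]
width: 0.182
```

{"api": "play_rows", "payload": {
  "motion": [
    [[0,0,-0.004],[0,0,0]],
    [[0,0,-0.008],[0,0,0]]
  ]
}}

```text
time: 10.75
tool_pos: [0.5257, -0.0866, 0.0979]
tcp_rot: [-1.242, 1.157, -1.156]
wrist_force: [-0.2, 2.0, -0.3]
width: 0.181
```

{"api": "play_rows", "payload": {
  "motion": [
    [[0,0,-0.004],[0,0,0]],
    [[0,0,-0.008],[0,0,0]]
  ]
}}

```text
time: 11.0
tool_pos: [0.5257, -0.0867, 0.0947]
tcp_rot: [-1.242, 1.157, -1.156]
wrist_force: [0.2, 3.0, 0.7]
width: 0.176
```

{"api": "play_rows", "payload": {
  "motion": [
    [[0,0,-0.004],[0,0,0]],
    [[0,0,-0.008],[0,0,0]]
  ]
}}

```text
time: 11.25
tool_pos: [0.5258, -0.0867, 0.0916]
tcp_rot: [-1.242, 1.156, -1.156]
wrist_force: [-0.2, 2.5, 1.0]
width: 0.181
```

{"api": "play_rows", "payload": {
  "motion": [
    [[0,0,-0.004],[0,0,0]],
    [[0,0,-0.008],[0,0,0]]
  ]
}}

```text
time: 11.5
tool_pos: [0.5258, -0.0867, 0.0884]
tcp_rot: [-1.242, 1.156, -1.156]
wrist_force: [-1.5, 2.8, 0.7]
width: 0.179
```

{"api": "play_rows", "payload": {
  "motion": [
    [[0,0,-0.003],[0,0,0]],
    [[0,0,-0.006],[0,0,0]]
  ]
}}

```text
time: 11.75
tool_pos: [0.5258, -0.0867, 0.086]
tcp_rot: [-1.242, 1.156, -1.156]
wrist_force: [-0.2, 2.8, 1.4]
width: 0.185
```

{"api": "play_rows", "payload": {
  "motion": [
    [[0,0,-0.002],[0,0,0]],
    [[0,0,-0.004],[0,0,0]]
  ]
}}

```text
time: 12.0
tool_pos: [0.5258, -0.0868, 0.0845]
tcp_rot: [-1.242, 1.156, -1.156]
wrist_force: [-0.3, 3.2, 0.4]
width: 0.18
```

{"api": "play_rows", "payload": {
  "motion": [
    [[0,0,-0.0015],[0,0,0]],
    [[0,0,-0.003],[0,0,0]]
  ]
}}

```text
time: 12.25
tool_pos: [0.5258, -0.0867, 0.0837]
tcp_rot: [-1.242, 1.156, -1.156]
wrist_force: [-2.7, 3.7, 6.7]
width: 0.18
```

{"api": "play_rows", "payload": {
  "motion": [
    [[0,0,-0.001],[0,0,0]],
    [[0,0,-0.002],[0,0,0]]
  ]
}}

```text
time: 12.5
tool_pos: [0.5259, -0.0867, 0.0837]
tcp_rot: [-1.242, 1.157, -1.156]
wrist_force: [-4.0, 3.6, 10.6]
width: 0.181
```

{"api": "play_rows", "payload": {
  "motion": [
    [[0,0,0.01],[0,0,0]],
    [[0,0,0.04],[0,0,0]],
    [[0,0,0.08],[0,0,0]],
    [[0,0,0.13],[0,0,0]],
    [[0,0,0.19],[0,0,0]],
    [[0,0,0.235],[0,0,0]],
    [[0,0,0.235],[0,0,0]]
  ]
}}

```text
time: 13.38
tool_pos: [0.5276, -0.0874, 0.1792]
tcp_rot: [-1.24, 1.152, -1.16]
wrist_force: [0.5, -0.5, -0.9]
width: 0.178
```

{"api": "play_rows", "payload": {
  "motion": [
    [[0.035,-0.474,0],[0,0,0]],
    [[0.035,-0.474,0],[0,0,0]],
    [[0.035,-0.474,0],[0,0,0]],
    [[0.035,-0.474,0],[0,0,0]],
    [[0.035,-0.474,0],[0,0,0]],
    [[0.035,-0.474,-0.08],[0,0,0]],
    [[0.035,-0.474,-0.11],[0,0,0]],
    [[0.035,-0.474,-0.125],[0,0,0]],
    [[0.035,-0.474,-0.125],[0,0,0]]
  ]
}}

```text
time: 14.5
tool_pos: [0.5399, -0.2757, 0.1264]
tcp_rot: [-1.243, 1.156, -1.155]
wrist_force: [0.3, -0.5, -1.5]
width: 0.18
```

```bash
cat > prof.py <<'E'
from h import *
import pickle,sys
n,sg=sys.argv[1],int(sys.argv[2])
s,p,d=pickle.load(open(n+'.pkl','rb'))
P=cloud('wrist',d,s)
th=np.deg2rad(4.2);c=np.array([.5327,-.1816])
q=P[...,:2]-c;X=q[...,0]*np.cos(th)+q[...,1]*np.sin(th);Y=sg*(-q[...,0]*np.sin(th)+q[...,1]*np.cos(th));Z=P[...,2]
for xa in (40,60):
    m=(np.abs(X*1000-xa)<8)
    o=[]
    for y in np.arange(.086,.106,.001):
        k=m&(np.abs(Y-y)<.0005)&(d>0); o.append((int(round(y*1000)),round(float(np.median(Z[k]))*1000,1) if k.any() else None))
    print(xa,o)
x,y,z=s['tool_pos'];
t=(Z>z-.045)&(Z<z-.022)&(np.hypot(P[...,0]-x,P[...,1]-y)<.03)
for k in (t&(Z>z-.038),t&(Z<z-.042)):
    if k.any():print(k.sum(),'blade Y',Y[k].min(),Y[k].max(),np.median(Y[k]))
E
python3 g.py w7 gap_right gauge_tip; python3 prof.py w7 -1
```

```text
[-0.513  0.221  1.859  0.     1.062  0.985] [ 0.5399 -0.2757  0.1264] [-1.243  1.156 -1.155] [ 0.27 -0.5  -1.54]
gap_right [(0.86, [0.5407, -0.2785, 0.0678])]
gauge_tip [(0.95, [0.5408, -0.2784, 0.0809])]
40 [(86, 70.6), (87, 70.6), (88, 70.6), (89, 70.3), (90, 69.8), (91, 67.1), (92, 65.1), (93, 64.9), (94, 63.2), (95, 53.4), (96, 53.6), (97, 53.7), (98, 53.7), (99, 53.4), (100, 68.6), (101, 69.7), (102, 70.3), (103, 70.3), (104, 70.6), (105, 70.6), (106, 70.7)]
60 [(86, 70.3), (87, 70.5), (88, 70.4), (89, 70.0), (90, 69.4), (91, 68.3), (92, 65.3), (93, 64.6), (94, 63.2), (95, 53.6), (96, 53.4), (97, 53.6), (98, 53.5), (99, 47.0), (100, 68.6), (101, 69.8), (102, 70.4), (103, 70.7), (104, 70.6), (105, 70.8), (106, 70.4)]
79 blade Y 0.09170018916246402 0.09745397407469987 0.09489108947653173
9 blade Y 0.09292214838312508 0.09620858067958146 0.09489594957581975
```

View pics/w7.png

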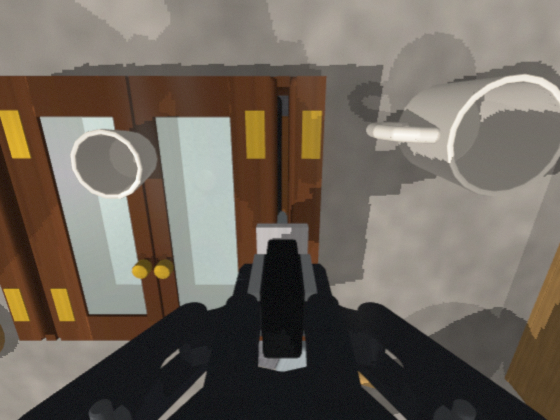

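{"api": "play_rows", "payload": {
  "motion": [
    [[0,-0.0015,-0.004],[0,0,0]],
    [[0,-0.0015,-0.01],[0,0,0]],
    [[0,-0.0015,-0.016],[0,0,0]],
    [[0,-0.0015,-0.02],[0,0,0]],
    [[0,-0.0015,-0.024],[0,0,0]]
  ]
}}

```text
time: 15.28
tool_pos: [0.5397, -0.277, 0.1167]
tcp_rot: [-1.242, 1.157, -1.156]
wrist_force: [0.0, -0.3, -2.8]
width: 0.176
```

{"api": "play_rows", "payload": {
  "motion": [
    [[0,0,-0.004],[0,0,0]],
    [[0,0,-0.008],[0,0,0]]
  ]
}}

```text
time: 15.52
tool_pos: [0.5398, -0.277, 0.1136]
tcp_rot: [-1.242, 1.156, -1.156]
wrist_force: [-0.9, 0.5, -0.6]
width: 0.174
```

{"api": "play_rows", "payload": {
  "motion": [
    [[0,0,-0.004],[0,0,0]],
    [[0,0,-0.008],[0,0,0]]
  ]
}}

```text
time: 15.78
tool_pos: [0.5398, -0.277, 0.1104]
tcp_rot: [-1.242, 1.156, -1.156]
wrist_force: [0.5, 1.1, -1.7]
width: 0.18
```

{"api": "play_rows", "payload": {
  "motion": [
    [[0,0,-0.004],[0,0,0]],
    [[0,0,-0.008],[0,0,0]]
  ]
}}

```text
time: 16.02
tool_pos: [0.5399, -0.2771, 0.1073]
tcp_rot: [-1.242, 1.156, -1.157]
wrist_force: [-0.1, -1.6, 1.0]
width: 0.176
```

{"api": "play_rows", "payload": {
  "motion": [
    [[0,0,-0.004],[0,0,0]],
    [[0,0,-0.008],[0,0,0]]
  ]
}}

```text
time: 16.27
tool_pos: [0.5401, -0.2773, 0.1044]
tcp_rot: [-1.242, 1.155, -1.157]
wrist_force: [0.3, -0.5, 0.6]
width: 0.181
```

{"api": "play_rows", "payload": {
  "motion": [
    [[0,0,-0.003],[0,0,0]],
    [[0,0,-0.006],[0,0,0]]
  ]
}}

```text
time: 16.52
tool_pos: [0.5402, -0.2773, 0.102]
tcp_rot: [-1.242, 1.155, -1.157]
wrist_force: [0.4, -2.4, 1.4]
width: 0.181
```

{"api": "play_rows", "payload": {
  "motion": [
    [[0,0,-0.002],[0,0,0]],
    [[0,0,-0.004],[0,0,0]]
  ]
}}

```text
time: 16.77
tool_pos: [0.54, -0.2772, 0.1002]
tcp_rot: [-1.242, 1.156, -1.157]
wrist_force: [-0.2, -2.3, 2.9]
width: 0.181
```

{"api": "play_rows", "payload": {
  "motion": [
    [[0,0,-0.002],[0,0,0]],
    [[0,0,-0.004],[0,0,0]]
  ]
}}

```text
time: 17.02
tool_pos: [0.5401, -0.2773, 0.0993]
tcp_rot: [-1.242, 1.156, -1.157]
wrist_force: [-2.6, -1.1, 6.8]
width: 0.18
```

Contact beginning at the shim depth; press a little more to confirm.

{"api": "play_rows", "payload": {
  "motion": [
    [[0,0,-0.002],[0,0,0]],
    [[0,0,-0.004],[0,0,0]]
  ]
}}

```text
time: 17.27
tool_pos: [0.5402, -0.2773, 0.0986]
tcp_rot: [-1.242, 1.156, -1.157]
wrist_force: [-2.5, -0.6, 11.2]
width: 0.184
```

{"api": "play_rows", "payload": {
  "motion": [
    [[0,0,-0.001],[0,0,0]],
    [[0,0,-0.002],[0,0,0]]
  ]
}}

```text
time: 17.52
tool_pos: [0.5403, -0.2773, 0.0983]
tcp_rot: [-1.242, 1.155, -1.157]
wrist_force: [-3.9, -0.5, 13.0]
width: 0.181
```

{"api": "play_rows", "payload": {
  "motion": [
    [[0,0,0.01],[0,0,0]],
    [[0,0,0.04],[0,0,0]],
    [[0,0,0.08],[0,0,0]],
    [[0,0,0.13],[0,0,0]],
    [[0,0,0.19],[0,0,0]],
    [[0,0,0.205],[0,0,0]],
    [[0,0,0.205],[0,0,0]]
  ]
}}

```text
time: 18.4
tool_pos: [0.5402, -0.277, 0.179]
tcp_rot: [-1.242, 1.155, -1.157]
wrist_force: [0.5, 0.7, -1.6]
width: 0.18
```

{"api": "play_rows", "payload": {
  "motion": [
    [[-0.0355,0.4757,0],[0,0,0]],
    [[-0.0355,0.4757,0],[0,0,0]],
    [[-0.0355,0.4757,0],[0,0,0]],
    [[-0.0355,0.4757,0],[0,0,0]],
    [[-0.0355,0.4757,0],[0,0,0]],
    [[-0.0355,0.4757,-0.08],[0,0,0]],
    [[-0.0355,0.4757,-0.11],[0,0,0]],
    [[-0.0355,0.4757,-0.125],[0,0,0]],
    [[-0.0355,0.4757,-0.125],[0,0,0]]
  ]
}}

```text
time: 19.52
tool_pos: [0.5256, -0.0873, 0.1279]
tcp_rot: [-1.242, 1.158, -1.157]
wrist_force: [-0.1, -0.2, -0.8]
width: 0.181
```

```bash
python3 g.py w8 gap_left gauge_tip; python3 prof.py w8 1
```

```text
[-0.211  0.086  2.013 -0.     1.044  1.289] [ 0.5256 -0.0873  0.1279] [-1.242  1.158 -1.157] [-0.06 -0.18 -0.83]
gap_left [(0.72, [0.5242, -0.085, 0.0718])]
gauge_tip [(0.9, [0.5259, -0.0927, 0.0827])]
40 [(86, 70.7), (87, 70.5), (88, 70.3), (89, 69.8), (90, 68.9), (91, 66.2), (92, 65.1), (93, 64.0), (94, 30.4), (95, 30.6), (96, 30.4), (97, 30.5), (98, 30.4), (99, 66.3), (100, 69.4), (101, 70.2), (102, 70.6), (103, 70.7), (104, 70.5), (105, 70.7), (106, 70.6)]
60 [(86, 70.5), (87, 70.8), (88, 70.5), (89, 69.7), (90, 68.9), (91, 66.3), (92, 64.9), (93, 63.9), (94, 30.5), (95, 30.7), (96, 30.3), (97, 30.5), (98, 30.7), (99, 58.7), (100, 69.4), (101, 69.9), (102, 70.4), (103, 70.5), (104, 70.4), (105, 70.7), (106, 70.6)]
78 blade Y 0.09144016451106181 0.09719352729929943 0.09430224102682866
7 blade Y 0.09267759801684501 0.09596216595826466 0.09399421336679564
```

View pics/w8.png

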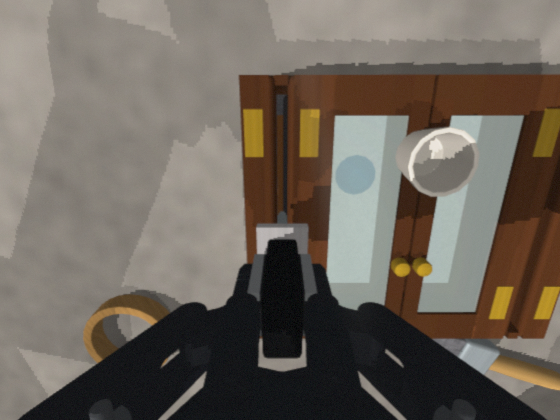

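{"api": "play_rows", "payload": {
  "motion": [
    [[0,0.0016,-0.005],[0,0,0]],
    [[0,0.0016,-0.01],[0,0,0]],
    [[0,0.0016,-0.015],[0,0,0]],
    [[0,0.0016,-0.02],[0,0,0]],
    [[0,0.0016,-0.024],[0,0,0]],
    [[0,0.0016,-0.028],[0,0,0]]
  ]
}}

```text
time: 20.42
tool_pos: [0.5256, -0.086, 0.1167]
tcp_rot: [-1.242, 1.156, -1.156]
wrist_force: [-0.0, -0.0, -0.9]
width: 0.176
```

{"api": "play_rows", "payload": {
  "motion": [
    [[0,0,-0.004],[0,0,0]],
    [[0,0,-0.008],[0,0,0]],
    [[0,0,-0.012],[0,0,0]]
  ]
}}

```text
time: 20.8
tool_pos: [0.5256, -0.086, 0.112]
tcp_rot: [-1.242, 1.156, -1.156]
wrist_force: [0.2, -0.1, -0.8]
width: 0.18
```

{"api": "play_rows", "payload": {
  "motion": [
    [[0,0,-0.004],[0,0,0]],
    [[0,0,-0.008],[0,0,0]],
    [[0,0,-0.012],[0,0,0]]
  ]
}}

```text
time: 21.18
tool_pos: [0.5256, -0.086, 0.1072]
tcp_rot: [-1.242, 1.156, -1.156]
wrist_force: [-0.4, 0.3, 0.6]
width: 0.181
```

{"api": "play_rows", "payload": {
  "motion": [
    [[0,0,-0.004],[0,0,0]],
    [[0,0,-0.008],[0,0,0]],
    [[0,0,-0.012],[0,0,0]]
  ]
}}

```text
time: 21.55
tool_pos: [0.5259, -0.0859, 0.1027]
tcp_rot: [-1.242, 1.156, -1.157]
wrist_force: [-0.1, 1.0, 1.3]
width: 0.182
```

{"api": "play_rows", "payload": {
  "motion": [
    [[0,0,-0.004],[0,0,0]],
    [[0,0,-0.008],[0,0,0]],
    [[0,0,-0.012],[0,0,0]]
  ]
}}

```text
time: 21.92
tool_pos: [0.5255, -0.0859, 0.0975]
tcp_rot: [-1.242, 1.157, -1.156]
wrist_force: [-0.2, 0.9, 1.1]
width: 0.177
```

{"api": "play_rows", "payload": {
  "motion": [
    [[0,0,-0.004],[0,0,0]],
    [[0,0,-0.008],[0,0,0]],
    [[0,0,-0.012],[0,0,0]]
  ]
}}

```text
time: 22.3
tool_pos: [0.5255, -0.0859, 0.0927]
tcp_rot: [-1.242, 1.157, -1.156]
wrist_force: [0.1, 0.9, 0.6]
width: 0.177
```

{"api": "play_rows", "payload": {
  "motion": [
    [[0,0,-0.004],[0,0,0]],
    [[0,0,-0.008],[0,0,0]],
    [[0,0,-0.012],[0,0,0]]
  ]
}}

```text
time: 22.68
tool_pos: [0.5256, -0.086, 0.088]
tcp_rot: [-1.242, 1.156, -1.156]
wrist_force: [0.5, 3.3, 0.3]
width: 0.18
```

{"api": "play_rows", "payload": {
  "motion": [
    [[0,0,-0.003],[0,0,0]],
    [[0,0,-0.006],[0,0,0]]
  ]
}}

```text
time: 22.92
tool_pos: [0.5256, -0.086, 0.0856]
tcp_rot: [-1.242, 1.156, -1.156]
wrist_force: [-0.8, 1.5, -0.2]
width: 0.182
```

{"api": "play_rows", "payload": {
  "motion": [
    [[0,0,-0.002],[0,0,0]],
    [[0,0,-0.004],[0,0,0]]
  ]
}}

```text
time: 23.18
tool_pos: [0.5256, -0.086, 0.084]
tcp_rot: [-1.242, 1.156, -1.156]
wrist_force: [-1.4, 2.3, 0.2]
width: 0.178
```

{"api": "play_rows", "payload": {
  "motion": [
    [[0,0,-0.0015],[0,0,0]],
    [[0,0,-0.003],[0,0,0]]
  ]
}}

```text
time: 23.42
tool_pos: [0.5257, -0.086, 0.0837]
tcp_rot: [-1.242, 1.157, -1.156]
wrist_force: [-3.6, 3.4, 8.6]
width: 0.185
```

{"api": "play_rows", "payload": {
  "motion": [
    [[0,0,-0.001],[0,0,0]],
    [[0,0,-0.001],[0,0,0]]
  ]
}}

```text
time: 23.68
tool_pos: [0.5257, -0.086, 0.0837]
tcp_rot: [-1.242, 1.156, -1.156]
wrist_force: [-4.1, 2.6, 9.1]
width: 0.178
```

{"api": "play_rows", "payload": {
  "motion": [
    [[0,0,0],[0,0,0]],
    [[0,0,0],[0,0,0]],
    [[0,0,0],[0,0,0]],
    [[0,0,0],[0,0,0]]
  ],
  "gripper": 0.5,
  "squeeze": 20
}}

```text
time: 24.18
tool_pos: [0.5255, -0.0861, 0.0823]
tcp_rot: [-1.242, 1.157, -1.156]
wrist_force: [0.0, -1.2, 0.1]
width: 0.498
```

```bash
python3 g.py w9 gauge_grip
```

```text
[-0.209  0.139  2.049 -0.     0.954  1.29 ] [ 0.5255 -0.0861  0.0823] [-1.242  1.157 -1.156] [ 0.01 -1.17  0.06]
gauge_grip [(0.57, [0.5295, -0.085, 0.1019])]
```

View pics/w9.png

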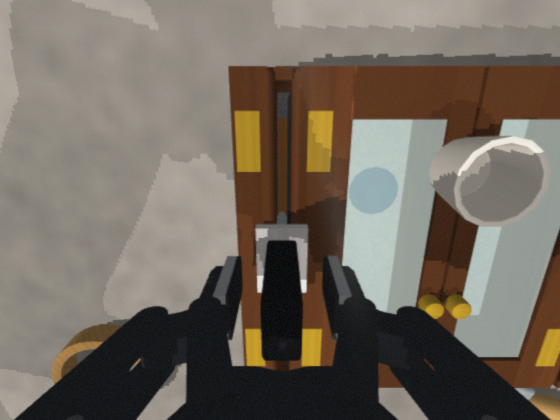

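{"api": "play_rows", "payload": {
  "motion": [
    [[0,0,0.03],[0,0,0]],
    [[0,0,0.1],[0,0,0]],
    [[0,0,0.2],[0,0,0]],
    [[0,0,0.3],[0,0,0]],
    [[0,0,0.38],[0,0,0]],
    [[0,0,0.38],[0,0,0]],
    [[0,0,0.38],[0,0,0]],
    [[0,0,0.38],[0,0,0]]
  ]
}}

```text
time: 25.28
tool_pos: [0.5245, -0.0858, 0.2327]
tcp_rot: [-1.244, 1.159, -1.154]
wrist_force: [-0.5, 0.1, 0.0]
width: 0.499
```

```bash
python3 g.py w10 gauge_grip
python3 - <<'E'
from h import *
import pickle
s,p,d=pickle.load(open('w10.pkl','rb'));P=cloud('wrist',d,s)
r=np.hypot(P[...,0]-.526,P[...,1]+.086)<.05
for a,b in ((.0735,.082),(.12,.145)):
    q=P[r&(P[...,2]>a)&(P[...,2]<b)]
    if len(q)>10:print(a,len(q),cv2.minAreaRect(q[:,:2].astype(np.float32)),np.median(q[:,2]),q[:,2].min(),q[:,2].max())
p,d=cams.read_camera('scene');cv2.imwrite('pics/scene9.png',p[...,::-1])
E
```

```text
[-0.209 -0.007  1.905  0.     1.247  1.29 ] [ 0.5245 -0.0858  0.2327] [-1.244  1.159 -1.154] [-0.5   0.12  0.03]
gauge_grip [(0.79, [0.5286, -0.0863, 0.1019])]
0.0735 494 ((0.5337327718734741, -0.09208942949771881), (0.051683198660612106, 0.04144527018070221), 4.675650119781494) 0.07668408344320361 0.07351415292851501 0.08173808490096854
0.12 637 ((0.5271449685096741, -0.08608344197273254), (0.027856998145580292, 0.015617062337696552), 4.235581874847412) 0.13243042151921858 0.12005745459729276 0.13458151084354536
```

View pics/w10.png

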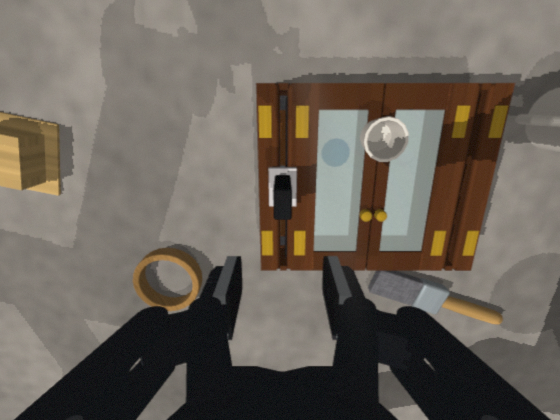

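View pics/scene9.png

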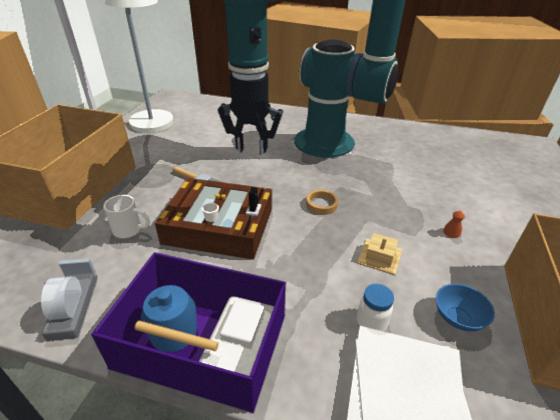

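Both pictures show the gauge standing upright in the left gap, at (283,195) in the wrist view and (253,200) in the scene view. Its flange top reads 76.7 mm and its handle top 132.4 mm, against 76 and 132 mm expected when fully home. The cup, brush, tape, mug and the other things are where they were, so I'm handing in.

```bash
python3 - <<'E'
from workcell import bot
print(bot.finish_job(), bot.read_state()['time'])
E
```

```text
the job is handed in; nothing more can be done
the job is handed in; nothing more can be done
```

The gauge is standing upright in the left gap, pushed fully home and let go, and I handed the job in about 25 s into the 58 s allowed.

- **Left gap, tested first:** the blade went home its full 34 mm. It dragged by about 2 N on the bead, then the flange landed; the wrist force read about 11 N at most.
- **Right gap, tested second:** the blade jammed on the shim. It first felt it at about 17 mm down, then the felt gave 2 mm; the force rose to about 13 N with no further travel, and I backed out.
- **Final placing, left gap:** the tool stopped at the same height as in the first test, with about 9 N. After I opened the fingers and backed off, the camera put the flange top at 76.7 mm and the handle top at 132.4 mm. Fully home should give 76 and 132 mm. The gauge's turn matched the case's to within 0.1°.

The last pictures show the cup, brush, tape, mug and the other things where they were.

- **Left gap floor:** the depth images show something thin at about 39 mm down in the left gap. That is below the blade's reach and did not affect the fit.
- **Force readings:** the force was only read at the end of each short move, so a brief peak between readings would not have been seen.
- **Failed or disagreeing checks:** no check failed. The networks' points were a few millimetres off the depth measurements, so I used the depth measurements.

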